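Load the blow-off rail at the dismantling bench

ROBOT

A 7-joint arm with a two-finger parallel gripper is mounted at the origin on the work surface. World frame = base frame: x ahead of the robot, y to its left, z up, the work surface at z = 0. Lengths are in mm, angles in rad, forces in N, time in s.
With the tool pointing down it reaches from about 400 to 875 mm from the base axis. Payload 4.4 kg.
Tool frame: the origin (TCP) lies midway between the tips of the shut fingers; the grasp point (between the pads) lies 19 mm behind it; z points along the fingers, y is the line along which they close (so a half turn about z gives the same grasp; the last joint's range is limited). The gripper opens to 85 mm and grips with 20 to 120 N. Pads are 22 mm wide; open, the fingers measure 114 mm over their backs; the gripper's body (76 mm by 85 mm) begins 54 mm behind the grasp point. The pads swing forward as they close: fully open they stand 13 mm farther back than shut.
Start: joints at [1.074, 0.628, 0.038, 1.517, -0.027, 0.996, -0.02], TCP at [271.467, -590.613, 231.313] pointing down, gripper open.
Joint ranges: [-3.06, 3.06], [-0.37, 2.12], [-1.25, 1.32], [0.18, 2.47], [-1.1, 4.24], [0.23, 1.98], [-2.94, 2.94]. Speed limits (rad/s): [2.57, 2.57, 3.14, 3.14, 3.14, 3.14, 3.14].

INTERFACE

Orientations are given as [roll, pitch, yaw] about the fixed x, y, z axes, in that order (R = Rz(yaw) Ry(pitch) Rx(roll)).
In Python, from cell import ctrl gives the robot as it stands.
- The arm moves only by the shell command python3 -m crank 'ROWS' [OPENING]. ROWS is JSON, a list that holds one entry, the list of rows, each a list of 4 numbers: the shift along the tool's x, y, z normalised to -1 to 1, where 1 is 2.5 cm, then the turn about the tool's z normalised to -1 to 1, where 1 is 0.08 rad. In form: [[[dx, dy, dz, turn], ...]]. A call has 1 to 12 rows; each row shifts and turns the commanded pose from where the row before left it, along the tool's axes as they then stand; what a row does not reach is not made up. A row lasts 1/12 s, in which the tool goes at most 41.7 mm and 7.16 degrees, less where a joint would pass 70% of its speed; a pose out of reach is approached as far as the arm can. A call with a number of a shift or a turn outside -1 to 1 is refused whole. A call with a gripper value outside its range is refused whole. OPENING is the closure, from -1 (fully open) to 1 (shut), set as the call begins (- or left out, the last holds). The fingers move at their own pace and stop on an object; the grip force is fixed at half the most. Time passes only in rows, so rows that do not move let the fingers close. It gives the time, the measured TCP pose, the force, the opening and the grip force at its end, in the units of the state.
- ctrl.read_state(): the state, without advancing time (a new reading comes with each control period).
- ctrl.get_image(name): name is "scene" or "top" or "wrist"; returns a dict with "img" (480x640x3 uint8, red, green, blue), "intrinsics" (3x3 intrinsics, pixels), "extrinsics" (4x4, takes a point from camera to world coordinates). Camera axes: x right, y up, looking along -z (the intrinsics and any distortion apply to the point x, -y, -z); pixel columns grow to the right and rows downward; lengths in mm; the calibration is good to about 2 mm. A picture is of the moment at which its call begins. There is no depth.
- ctrl.finish_job(): hands the job in; it is judged then, once.
Trained networks look in the newest picture that a camera, given by its name, has taken for a name from the list of things; names that differ only in an ending like _2 or _b are one class to them, and where a whole thing is asked for, a point or a joint stands for the part that bears it (a point fixed in the world has none). Each returns a list of dicts, best first, with "confidence" (0 to 1); they miss things now and then, are a little off and sometimes report something else, mostly with a low value. They report only what shows in the picture. A call takes as long as a camera call.
- ctrl.find_in(camera, target): "position" ([row, column] in pixels, amid what is visible of it).
- ctrl.trace(camera, target): "mask" (480x640 bool, what is visible of it) and "position" ([row, column] in pixels, amid what is visible of it).
- ctrl.place_of(camera, target): "position" ([row, column] in pixels: a listed point, or the origin of a listed thing).
The state is a dict: "clock": time; "qpos": joint angles; "qd": joint speeds; "tau": joint torques, N m; "eef_pos": TCP position; "tool_rot": TCP orientation; "force": force on the tool from outside, world axes, zero at the start; "torque": the same for the moment, N m; "width": finger opening in mm; "gripper_force": force on a finger pad.
Only numpy, scipy, OpenCV 4.12 (cv2) and the standard library are available. Lean on these libraries where they do the work, as an engineer would, in place of code of your own. Each camera call takes 0.05 s, during which the arm holds its last target. There are 200 camera calls.

TASK

Clear the narrow rail first: put the red tube offcuts in the black scrap tray and the screwdriver in the white tool tray. Then set every heat sink on the mat squarely across the top of the rail, balanced there well within its ends and not touching one another, and when all are up push the red lever fully over to switch the extractor on. Do not knock over the glass jar.

Things in the scene. Friction and masses are not known exactly. Their poses are not given: they have to be found in the camera images.
- sink_a: Salvaged finned heat sink, bare aluminium: a block 110 x 44 x 44 mm, about 0.2 to 0.4 kg, square in section (any long side may face up). Origin at the centre of the block, x along its length. Starts lying on the green mat between the robot and the rail. May be absent.
- sink_b: Salvaged finned heat sink, copper: a block 110 x 44 x 44 mm, about 0.2 to 0.4 kg, square in section (any long side may face up). Origin at the centre of the block, x along its length. Starts lying on the green mat between the robot and the rail. May be absent.
- sink_c: Salvaged finned heat sink, black: a block 110 x 44 x 44 mm, about 0.2 to 0.4 kg, square in section (any long side may face up). Origin at the centre of the block, x along its length. Starts lying on the green mat between the robot and the rail. May be absent.
- sink_d: Salvaged finned heat sink, blue: a block 110 x 44 x 44 mm, about 0.2 to 0.4 kg, square in section (any long side may face up). Origin at the centre of the block, x along its length. Starts lying on the green mat between the robot and the rail. May be absent.
- offcut_a: Red scrap offcut of square tube, 120 x 30 x 30 mm, 0.14 kg, solid to the touch. Origin at its centre, x along its length. Starts lying across the rail near one end of it.
- offcut_b: Red scrap offcut of square tube, 120 x 30 x 30 mm, 0.14 kg, solid to the touch. Origin at its centre, x along its length. Starts lying across the rail near one end of it.
- driver: Screwdriver with a square yellow-and-black handle 100 x 26 x 26 mm and a steel shaft of 8 mm diameter, 80 mm long, 0.10 kg. Origin at the centre of the handle, x along it towards the tip of the shaft (handle from -50 to +50 mm, shaft from there to +130 mm). Starts lying lengthwise on the middle of the rail.
- rail_top (a point): Centre of the top face of the blow-off rail: a narrow aluminium bar 400 mm long, 36 mm wide and 12 mm thick on a blue web 20 mm thick, its flat level top 80 mm above the table; fixed. y runs along the rail, x across it (away from the robot), z up.
- scrap_tray: Black open scrap tray, 220 x 150 mm outside (x by y), 35 mm high, walls 4 mm, fixed. Origin at the centre of its underside, z up. It and the white tray may be on either side.
- tool_tray: White open tool tray, same shape as the black one, 220 x 150 mm outside (x by y), 35 mm high, walls 4 mm, fixed. Origin at the centre of its underside, z up.
- lever_base: Grey block of the extractor's switch, fixed, on one side of the rail. Origin at the centre of its underside; its x axis is the direction in which the lever is pushed to switch on.
- lever_tip (a point): Tip of the red lever, which stands up from the grey block, 80 mm long, hinged at the block's top.
- lever (a joint): Angle of the lever (rad): 0 is off, leaning towards the block's -x (robot) side; 1.0 is fully on, leaning to the block's +x side. It stays where it is left and moves easily.
- jar: Bystander: closed pale glass jar with a white cap, 56 mm across, 90 mm high, standing upright on the side of the rail away from the switch. Origin at the centre of its underside.

How it is judged (in metres and radians):
On the way, in this order (a step that is already met when the one before it is completed fails the run):
1. both offcuts are in the black tray and the screwdriver is in the white tray (x of offcut_a in the frame of scrap_tray between -0.1 and 0.1 m and y of offcut_a in the frame of scrap_tray between -0.067 and 0.067 m and z of each of offcut_a, offcut_b in the frame of scrap_tray below 0.045 m and x of offcut_b in the frame of scrap_tray between -0.1 and 0.1 m and y of offcut_b in the frame of scrap_tray between -0.067 and 0.067 m and x of driver in the frame of tool_tray between -0.1 and 0.1 m and y of driver in the frame of tool_tray between -0.067 and 0.067 m and z of driver in the frame of tool_tray below 0.045 m), for 0.2 s.
2. every heat sink lies across the rail, let go, none touching another (x of sink_a in the frame of rail_top between -0.02 and 0.02 m and y of sink_a in the frame of rail_top between -0.185 and 0.185 m and z of sink_a in the frame of rail_top between 0.017 and 0.028 m and angle between the x axis of each of sink_a, sink_b, sink_c, sink_d and the x axis of rail_top, either way round below 0.35 rad and linear speed of each of sink_a, sink_b, sink_c, sink_d below 0.02 m/s and x of sink_b in the frame of rail_top between -0.02 and 0.02 m and y of sink_b in the frame of rail_top between -0.185 and 0.185 m and z of sink_b in the frame of rail_top between 0.017 and 0.028 m and x of sink_c in the frame of rail_top between -0.02 and 0.02 m and y of sink_c in the frame of rail_top between -0.185 and 0.185 m and z of sink_c in the frame of rail_top between 0.017 and 0.028 m and x of sink_d in the frame of rail_top between -0.02 and 0.02 m and y of sink_d in the frame of rail_top between -0.185 and 0.185 m and z of sink_d in the frame of rail_top between 0.017 and 0.028 m and contact force between each of sink_a, the fingers and sink_b below 0.1 N and contact force between each of sink_a, sink_b, the fingers and sink_c below 0.1 N and contact force between each of sink_a, sink_b, sink_c, the fingers and sink_d below 0.1 N and contact force between the fingers and sink_a below 0.1 N), for 0.3 s.
3. the lever is pushed fully over (value of joint lever above 0.8 rad), for 0.2 s.
At the end, for the whole second after the job is handed in: Offcuts in the black tray, screwdriver handle in the white one; every heat sink present at rest on the rail, within 20 mm of its centre line, 185 mm of its middle and 0.35 rad of square across it, touching no other; lever beyond 0.8 rad (all of step 1 and x of sink_a in the frame of rail_top between -0.02 and 0.02 m and y of sink_a in the frame of rail_top between -0.185 and 0.185 m and z of sink_a in the frame of rail_top between 0.017 and 0.028 m and angle between the x axis of each of sink_a, sink_b, sink_c, sink_d and the x axis of rail_top, either way round below 0.35 rad and linear speed of each of sink_a, sink_b, sink_c, sink_d below 0.02 m/s and x of sink_b in the frame of rail_top between -0.02 and 0.02 m and y of sink_b in the frame of rail_top between -0.185 and 0.185 m and z of sink_b in the frame of rail_top between 0.017 and 0.028 m and x of sink_c in the frame of rail_top between -0.02 and 0.02 m and y of sink_c in the frame of rail_top between -0.185 and 0.185 m and z of sink_c in the frame of rail_top between 0.017 and 0.028 m and x of sink_d in the frame of rail_top between -0.02 and 0.02 m and y of sink_d in the frame of rail_top between -0.185 and 0.185 m and z of sink_d in the frame of rail_top between 0.017 and 0.028 m and contact force between sink_a and sink_b below 0.1 N and contact force between each of sink_a, sink_b and sink_c below 0.1 N and contact force between each of sink_a, sink_b, sink_c and sink_d below 0.1 N and value of joint lever above 0.8 rad).
It fails at once if the glass jar is knocked over (angle between jar's own z axis and vertical above 0.6 rad).
Of sink_a, sink_b, sink_c, sink_d only 2 to 4 are there at a start; the rules pass over those that are not, and their reading is None.
At some moment in a run one of sink_a, sink_b, sink_c, sink_d, offcut_a, offcut_b may be knocked a few centimetres aside while the robot is not near it.
Once in a run the grip may slacken for a moment while it holds something.
It also fails if it takes over 210 s, if anything falls off the work surface, if the arm or the gripper's body presses on something with over 40 N, if the wrist force passes 120 N, or if a joint passes its speed limit or range.

## Working session

There is one attempt and no reset: what is moved stays moved. The work goes in short steps, Python scripts to look and compute and a shell command to move; the robot and the scene stay as the last step left them, time stands still between calls to the robot, and variables do not carry over. Pictures are saved under pics/ and viewed, at most 14 in all, crops included, and the job is handed in when it is done.

```bash
ls; mkdir -p pics; python3 - <<'E'
from cell import ctrl
import cv2
s=ctrl.read_state();print(s)
for c in ("top","scene"):
    d=ctrl.get_image(c);cv2.imwrite(f"pics/{c}0.png",d["img"][:,:,::-1]);print(d["intrinsics"],d["extrinsics"])
E
```

```text
pics
{'clock': 0.0, 'qpos': array([ 1.0741786 ,  0.6293229 ,  0.03846885,  1.51841246, -0.02698633,
        0.99627654, -0.02001901]), 'qd': array([-2.00374170e-03, -5.58551466e-04,  2.00039282e-05, -3.46683901e-04,
        7.23032681e-04,  3.80851161e-04,  7.12587237e-04]), 'tau': array([ 2.53699091e-04, -5.63402796e+01,  1.22663498e+00, -1.93439466e+01,
        1.09919099e-02,  1.06327515e-02,  1.15682900e-05]), 'eef_pos': array([ 271.18944457, -590.02131214,  230.39041134]), 'tool_rot': array([-3.13969282e+00,  5.20207338e-05,  4.30783438e-01]), 'force': array([ 0.56375022,  1.0333904 , -0.31769215]), 'torque': array([-0.00954742, -0.04614746, -0.01469945]), 'gripper_force': 0.0, 'width': 85.55494128933562}
[[593.72150654   0.         313.58949692]
 [  0.         593.72150654 239.46381054]
 [  0.           0.           1.        ]] [[ 2.58930644e-02  9.95981637e-01 -8.57328869e-02  4.36004359e+02]
 [-9.99659883e-01  2.60642939e-02  8.78314647e-04  1.47894056e+01]
 [ 3.10935242e-03  8.56809854e-02  9.96317771e-01  1.47560778e+03]
 [ 0.00000000e+00  0.00000000e+00  0.00000000e+00  1.00000000e+00]]
[[611.79258433   0.         311.8299497 ]
 [  0.         611.79258433 241.808592  ]
 [  0.           0.           1.        ]] [[ 5.84082547e-01 -5.99486718e-01  5.47232358e-01  1.34265292e+03]
 [ 8.11675518e-01  4.26789425e-01 -3.98790220e-01 -5.71159961e+02]
 [ 5.51645644e-03  6.77101515e-01  7.35868947e-01  1.15728761e+03]
 [ 0.00000000e+00  0.00000000e+00  0.00000000e+00  1.00000000e+00]]
```

View pics/top0.png

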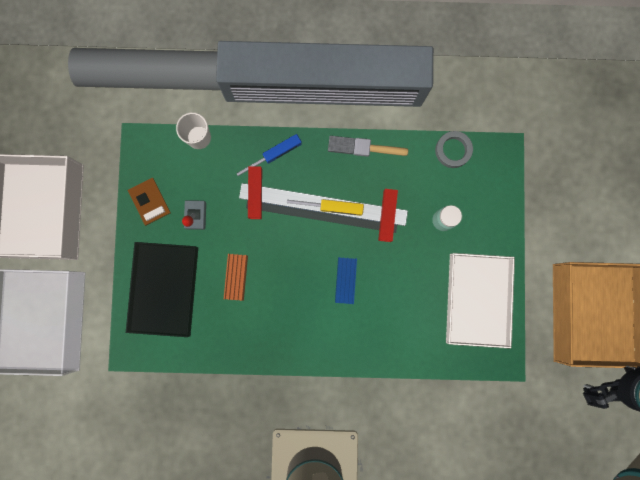

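View pics/scene0.png

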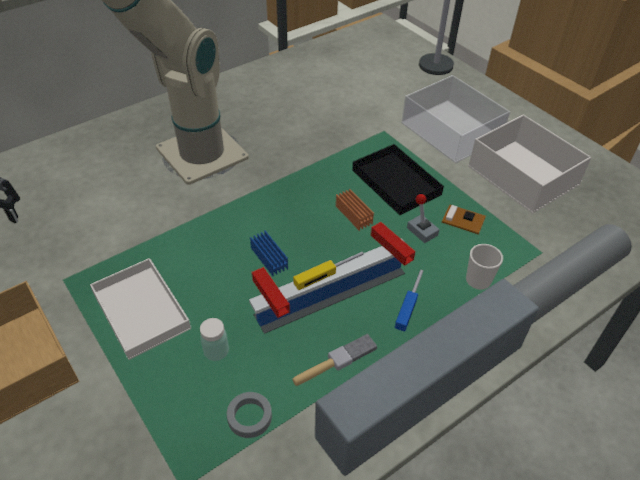

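Top view: copper sink at about (235,277), blue at (346,281), no bare or black one. Offcuts are at (255,193) and (388,215), the driver handle at (342,207), and the jar at (450,217). Black tray is left, white tray right, lever at (190,218).

```bash
cat > h.py <<'E'
from cell import ctrl
import numpy as np, cv2
def shot(c,save=None):
    d=ctrl.get_image(c)
    if save: cv2.imwrite(f"pics/{save}.png",d["img"][:,:,::-1])
    return d
def world(d,rc,z):
    "pixels [[row,col]..] -> world xy on plane z"
    rc=np.atleast_2d(np.asarray(rc,float)); K=d["intrinsics"];T=np.asarray(d["extrinsics"])
    r=np.c_[(rc[:,1]-K[0][2])/K[0][0],-(rc[:,0]-K[1][2])/K[1][1],-np.ones(len(rc))]@T[:3,:3].T
    s=(z-T[2,3])/r[:,2]
    return (T[:3,3]+r*s[:,None])[:,:2]
def pix(d,p):
    K=d["intrinsics"];T=np.asarray(d["extrinsics"]);c=T[:3,:3].T@(np.asarray(p,float)-T[:3,3])
    return np.array([K[1][2]-K[1][1]*c[1]/-c[2],K[0][2]+K[0][0]*c[0]/-c[2]])
def rect(d,mask,z):
    n,l,st,_=cv2.connectedComponentsWithStats(mask.astype(np.uint8))
    m=l==(1+np.argmax(st[1:,4]))
    (c,(w,h),a)=cv2.minAreaRect(world(d,np.argwhere(m),z).astype(np.float32))
    if w<h: w,h,a=h,w,a+90
    a=(a+90)%180-90
    return np.round(c,1),round(w),round(h),round(np.radians(a),3)
def look(c,names,ztop,zc,thr=.3):
    d=shot(c)
    for n in names:
        for r,p in zip(ctrl.trace(c,n),[None]*9):
            if r["confidence"]>thr: print(c,n,"rect",round(r["confidence"],2),*rect(d,r["mask"],ztop))
        for r in ctrl.place_of(c,n):
            if r["confidence"]>thr: print(c,n,"origin",round(r["confidence"],2),world(d,r["position"],zc).round(1))
def move_to(x,y,z=None,yaw=None):
    "shift in tool-axis units to reach a TCP pose"
    s=ctrl.read_state();R=cv2.Rodrigues(np.zeros(3))[0]
    from scipy.spatial.transform import Rotation as Ro
    R=Ro.from_euler("xyz",s["tool_rot"]).as_matrix()
    p=s["eef_pos"];v=np.array([x,y,p[2] if z is None else z])-p
    print("pos",p.round(1),"rot",s["tool_rot"].round(3),"units",(R.T@v/25).round(2),"turn", None if yaw is None else round(-(yaw-s["tool_rot"][2])/.08,2), "t",round(s["clock"],1))
E
python3 - <<'E'
from h import *
look("top",["sink_b","sink_d"],44,22)
look("top",["offcut_a"],110,95)
look("top",["driver"],106,93)
look("top",["rail_top"],80,80)
look("top",["scrap_tray","tool_tray"],35,0)
look("top",["lever_base"],30,0)
look("top",["lever_tip"],100,100)
look("top",["jar"],90,0)
look("top",["sink_a","sink_c"],44,22)
look("scene",["sink_b","sink_d"],44,22)
look("scene",["offcut_a"],110,95)
look("scene",["driver"],106,93)
look("scene",["rail_top"],80,80)
E
```

```text
top sink_b rect 0.67 [464.1 199.5] 109 49 -0.059
top sink_b rect 0.66 [463.4 -65.9] 111 47 -0.031
top sink_b origin 0.96 [[457.7 203.6]]
top sink_b origin 0.83 [[463.9 -64.6]]
top sink_d rect 0.67 [464.1 199.5] 109 49 -0.059
top sink_d rect 0.66 [463.4 -65.9] 111 47 -0.031
top sink_d origin 0.96 [[457.7 203.6]]
top sink_d origin 0.83 [[463.9 -64.6]]
top offcut_a rect 0.95 [660.8 153.8] 122 30 0.033
top offcut_a rect 0.66 [ 615.1 -155.3] 123 35 -0.09
top offcut_a rect 0.6 [ 423.9 -370.7] 210 149 -0.039
top offcut_a origin 0.81 [[ 610.8 -160.5]]
top offcut_a origin 0.67 [[663.2 150.8]]
top driver rect 0.76 [634.  -11.8] 175 30 1.497
top driver origin 0.69 [[639.3 -48.4]]
top rail_top rect 0.59 [ 6.317e+02 -2.000e-01] 288 59 1.435
top rail_top origin 0.91 [[642.6 -10.8]]
top scrap_tray rect 0.67 [430.5 377.3] 220 156 -0.048
top scrap_tray origin 0.73 [[434.2 382.3]]
top tool_tray rect 0.93 [ 423.2 -391.5] 225 160 -0.049
top tool_tray origin 0.86 [[ 418.4 -397.7]]
top tool_tray origin 0.62 [[ 617.8 -308.6]]
top lever_base rect 0.79 [614.2 307.8] 72 54 0.026
top lever_base origin 0.69 [[6
[... 829 characters left out ...]
d rect 0.71 [649.1 -18.9] 374 103 1.429
scene sink_d origin 0.97 [[467.1 -65.4]]
scene sink_d origin 0.72 [[534.  374.3]]
scene sink_d origin 0.56 [[472.6 202.1]]
scene offcut_a rect 0.77 [ 628.2 -162.5] 140 40 -0.111
scene offcut_a rect 0.74 [672.9 147.3] 134 49 0.026
scene offcut_a rect 0.37 [689.9 -51.6] 352 95 1.433
scene offcut_a origin 0.93 [[665.9 158.6]]
scene offcut_a origin 0.91 [[ 619.2 -158.5]]
scene driver rect 0.56 [646.8 -16.6] 182 40 1.487
scene driver origin 0.59 [[629.5 -48.4]]
scene rail_top rect 0.73 [508.  -90.5] 135 60 -0.061
scene rail_top rect 0.7 [670.6 -36.4] 362 100 1.429
scene rail_top rect 0.54 [604.  305.9] 98 23 -0.748
scene rail_top origin 0.55 [[649.6 -14.9]]
```

```bash
cat >> h.py <<'E'
def hsv(d): return cv2.cvtColor(d["img"],cv2.COLOR_RGB2HSV)
def bbmask(d,m,r0,r1,c0,c1):
    o=np.zeros(m.shape,bool);o[r0:r1,c0:c1]=m[r0:r1,c0:c1];return o
def colours(d):
    "red offcuts, top camera"
    h=hsv(d);red=((h[...,0]<5)|(h[...,0]>175))&(h[...,1]>170)&(h[...,2]>70)
    return red
E
python3 - <<'E'
from h import *
d=shot("top");h=hsv(d)
w=(h[...,1]<40)&(h[...,2]>150)
n,l,st,ce=cv2.connectedComponentsWithStats(bbmask(d,w,175,235,236,415).astype(np.uint8))
P=world(d,np.argwhere(bbmask(d,w,175,235,236,415)),80).astype(np.float32)
for k in range(1,n):
  if st[k,4]>20: print(st[k])
c,s,a=cv2.minAreaRect(P);print("rail",c,s,a,np.radians(a))
n,l,st,ce=cv2.connectedComponentsWithStats(colours(d).astype(np.uint8))
for k in range(1,n):
  if st[k,4]>200: print("red",st[k],rect(d,l==k,110))
y=(h[...,0]>20)&(h[...,0]<32)&(h[...,1]>150)
print("yel",rect(d,bbmask(d,y,190,230,300,380),106))
print(world(d,pix(d,[640,-10,80])[None],80))
move_to(660,154,230,0)
E
```

```text
[239 184   9  15 114]
[262 187  90  25 932]
[333 203  49  18 319]
[395 209  13  17 171]
rail (641.2310791015625, -6.2658233642578125) (399.24517822265625, 36.28432083129883) 82.03206634521484 1.4317296499384304
red [248 167  13  52 642] (array([659.6, 154.9]), 120, 28, np.float64(0.034))
red [379 189  18  53 676] (array([ 615.2, -156.5]), 121, 31, np.float64(-0.081))
yel (array([631.7, -49.5]), 97, 26, np.float64(1.493))
[[640. -10.]]
pos [ 271.5 -590.6  231.3] rot [-3.142 -0.     0.431] units [ 26.56 -20.57   0.05] turn 5.38 t 2.5
```

```bash
python3 -m crank '[[[0,0,0,0.9],[0,0,0,0.9],[0,0,0,0.9],[0,0,0,0.9],[0,0,0,0.9],[0,0,0,0.9],[0,0,0,1]]]' -1; python3 -m crank '[[[0.66,-1,0,0],[0.66,-1,0,0],[0.66,-1,0,0],[0.66,-1,0,0],[0.66,-1,0,0],[0.66,-1,0,0],[0.66,-1,0,0],[0.66,-1,0,0],[0.66,-1,0,0],[0.66,-1,0,0]]]'; python3 -m crank '[[[0.66,-1,0,0],[0.66,-1,0,0],[0.66,-1,0,0],[0.66,-1,0,0],[0.66,-1,0,0],[0.66,-1,0,0],[0.66,-1,0,0],[0.66,-1,0,0],[0.66,-0.4,0,0],[0,0,0,0],[0,0,0,0]]]'
python3 - <<'E'
from h import *
move_to(615.5,-157,84,-.08)
d=shot("wrist","w1")
d=shot("top");n,l,st,ce=cv2.connectedComponentsWithStats(colours(d).astype(np.uint8))
for k in range(1,n):
  if st[k,4]>200: print("red",st[k],rect(d,l==k,110))
E
```

```text
clock: 3.08
eef_pos: [271.5, -590.6, 231.3]
tool_rot: [-3.142, -0.0, -0.085]
force: [-0.2, 0.1, -0.2]
width: 85.5
gripper_force: 0.0
clock: 3.92
eef_pos: [457.1, -353.6, 231.5]
tool_rot: [3.141, -0.0, -0.081]
force: [0.9, -0.1, -0.3]
width: 85.5
gripper_force: 0.0
clock: 4.83
eef_pos: [621.8, -156.5, 231.0]
tool_rot: [3.142, 0.0, -0.079]
force: [-1.2, -1.0, 0.7]
width: 85.4
gripper_force: 0.0
pos [ 621.8 -156.5  231. ] rot [ 3.142  0.    -0.079] units [-0.25  0.04  5.88] turn 0.01 t 4.8
red [248 167  13  52 642] (array([659.6, 154.9]), 120, 28, np.float64(0.034))
```

View pics/w1.png

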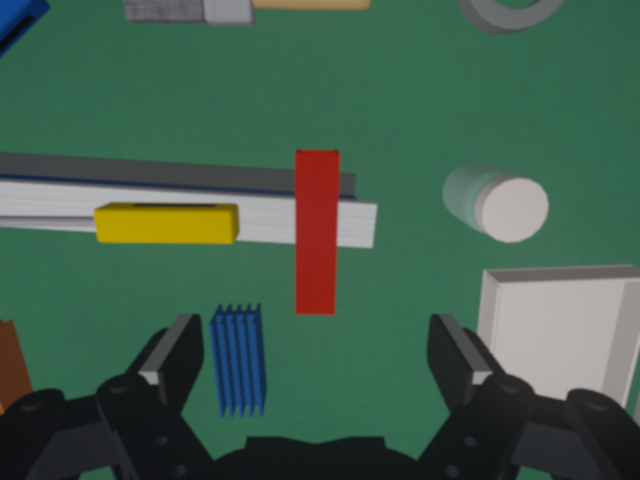

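Wrist view: the offcut is centred between the fingers at (316,232) and aligned; the jar is clear at right (512,208).

```bash
python3 -m crank '[[[-0.25,0,1,0],[0,0,1,0],[0,0,1,0],[0,0,1,0],[0,0,1,0],[0,0,0.6,0],[0,0,0.25,0],[0,0,0,0],[0,0,0,0]]]'; python3 -m crank '[[[0,0,0,0],[0,0,0,0],[0,0,0,0],[0,0,0,0],[0,0,0,0],[0,0,0,0],[0,0,0,0],[0,0,0,0],[0,0,0,0],[0,0,0,0]]]' 1;  python3 -m crank '[[[0,0,-0.6,0],[0,0,-1,0],[0,0,-1,0],[0,0,-1,0],[0,0,-1,0],[0,0,0,0],[0,0,0,0]]]'
python3 - <<'E'
from h import *
move_to(434,414,200,-.05)
E
```

```text
clock: 5.68
eef_pos: [615.0, -158.2, 85.8]
tool_rot: [3.141, -0.001, -0.083]
force: [0.9, 0.1, 0.0]
width: 85.3
gripper_force: 0.0
clock: 6.52
eef_pos: [615.6, -157.2, 85.9]
tool_rot: [3.141, -0.001, -0.081]
force: [-0.3, -0.3, 5.7]
width: 28.8
gripper_force: 60.7
clock: 7.1
eef_pos: [615.6, -157.2, 201.1]
tool_rot: [3.141, -0.002, -0.081]
force: [-0.7, -0.3, -2.5]
width: 28.7
gripper_force: 59.8
pos [ 615.6 -157.2  201.1] rot [ 3.141e+00 -2.000e-03 -8.100e-02] units [-9.090e+00 -2.218e+01  2.000e-02] turn -0.39 t 7.1
```

```bash
python3 -m crank '[[[-0.4,-0.96,0,0],[-0.4,-0.96,0,0],[-0.4,-0.96,0,0],[-0.4,-0.96,0,0],[-0.4,-0.96,0,0],[-0.4,-0.96,0,0],[-0.4,-0.96,0,0],[-0.4,-0.96,0,0],[-0.4,-0.96,0,0],[-0.4,-0.96,0,0],[-0.4,-0.96,0,0],[-0.4,-0.96,0,0]]]'; python3 -m crank '[[[-0.4,-0.96,0,0],[-0.4,-0.96,0,0],[-0.4,-0.96,0,0],[-0.4,-0.96,0,0],[-0.4,-0.96,0,0],[-0.4,-0.96,0,0],[-0.4,-0.96,0,0],[-0.4,-0.96,0,0],[-0.4,-0.96,0,0],[-0.4,-0.96,0,0],[-0.4,-0.96,0,0],[0,0,0,0]]]'
python3 - <<'E'
from h import *
move_to(432,412,36,-.05)
shot("wrist","w2")
E
```

```text
clock: 8.1
eef_pos: [516.8, 140.6, 198.3]
tool_rot: [3.14, 0.003, -0.081]
force: [0.6, 0.6, -1.6]
width: 29.4
gripper_force: 59.8
clock: 9.1
eef_pos: [425.9, 418.0, 197.8]
tool_rot: [-3.14, 0.004, -0.073]
force: [-0.3, 0.8, -2.1]
width: 28.9
gripper_force: 59.8
pos [425.9 418.  197.8] rot [-3.14   0.004 -0.073] units [0.29 0.23 6.47] turn -0.29 t 9.1
```

View pics/w2.png

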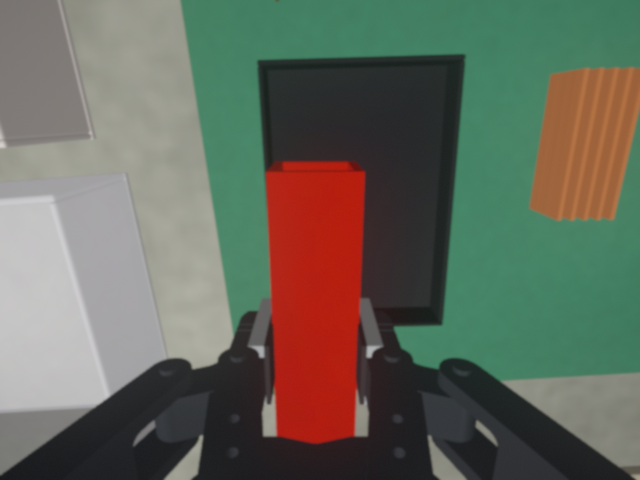

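The offcut is held straight over the left part of the black tray (tray walls at columns 265 and 455). I will lower it and part-open the fingers.

```bash
python3 -m crank '[[[0.3,0.25,1,-0.3],[0,0,1,0],[0,0,1,0],[0,0,1,0],[0,0,1,0],[0,0,1,0],[0,0,0.5,0],[0,0,0,0],[0,0,0,0]]]'; python3 -m crank '[[[0,0,0,0],[0,0,0,0],[0,0,0,0],[0,0,0,0],[0,0,0,0],[0,0,0,0]]]' -0.1;  python3 -m crank '[[[0,0,-0.6,0],[0,0,-1,0],[0,0,-1,0],[0,0,-1,0],[0,0,-1,0],[0,0,-1,0],[0,0,-1,0],[0,0,-0.4,0],[0,0,0,0]]]' -1
python3 - <<'E'
from h import *
d=shot("top");n,l,st,ce=cv2.connectedComponentsWithStats(colours(d).astype(np.uint8))
for k in range(1,n):
  if st[k,4]>200: print("red",st[k],rect(d,l==k,110 if st[k,0]>200 else 35))
move_to(659.6,154.9,210,.034)
E
```

```text
clock: 9.9
eef_pos: [437.4, 403.8, 36.9]
tool_rot: [3.14, 0.001, -0.058]
force: [0.5, -0.0, -0.4]
width: 29.2
gripper_force: 59.9
clock: 10.4
eef_pos: [437.7, 405.2, 38.1]
tool_rot: [-3.141, -0.001, -0.057]
force: [-0.6, -0.6, -0.3]
width: 47.3
gripper_force: 0.0
clock: 11.15
eef_pos: [438.8, 406.1, 215.2]
tool_rot: [-3.137, -0.004, -0.057]
force: [0.2, 0.0, 0.1]
width: 85.3
gripper_force: 0.0
red [248 167  13  52 642] (array([659.6, 154.9]), 120, 28, np.float64(0.034))
red [143 260  20  51 637] (array([439.6, 400. ]), 120, 37, np.float64(-0.052))
pos [437.8 405.3 213.2] rot [-3.14e+00 -1.00e-03 -5.70e-02] units [9.43 9.49 0.13] turn -1.14 t 11.2
```

```bash
python3 -m crank '[[[0.94,0.95,0,-0.1],[0.94,0.95,0,-0.1],[0.94,0.95,0,-0.1],[0.94,0.95,0,-0.1],[0.94,0.95,0,-0.1],[0.94,0.95,0,-0.1],[0.94,0.95,0,-0.1],[0.94,0.95,0,-0.1],[0.94,0.95,0,-0.1],[0.94,0.95,0,-0.2],[0,0,0,0],[0,0,0,0]]]' -1
python3 - <<'E'
from h import *
move_to(659.6,154.9,85,.034)
d=shot("wrist");n,l,st,ce=cv2.connectedComponentsWithStats(colours(d).astype(np.uint8))
for k in range(1,n):
  if st[k,4]>1500: print("red",st[k],rect(d,l==k,110))
E
```

```text
clock: 12.2
eef_pos: [667.5, 159.1, 209.6]
tool_rot: [3.139, 0.003, 0.026]
force: [0.4, 0.4, -0.6]
width: 85.3
gripper_force: 0.0
pos [667.5 159.1 209.6] rot [3.139e+00 3.000e-03 2.600e-02] units [-0.3   0.15  4.99] turn -0.1 t 12.2
red [ 295  153   47  175 7519] (array([664.4, 156.9]), 120, 29, np.float64(0.019))
red [  43  357   52   44 1641] (array([556.4, 338.7]), 39, 37, np.float64(-0.058))
```

```bash
python3 -m crank '[[[-0.2,0.1,1,-0.1],[0,0,1,0],[0,0,1,0],[0,0,1,0],[0,0,0.6,0],[0,0,0.4,0],[0,0,0,0],[0,0,0,0]]]'; python3 -m crank '[[[0,0,0,0],[0,0,0,0],[0,0,0,0],[0,0,0,0],[0,0,0,0],[0,0,0,0],[0,0,0,0],[0,0,0,0],[0,0,0,0],[0,0,0,0]]]' 1;  python3 -m crank '[[[0,0,-0.6,0],[0,0,-1,0],[0,0,-1,0],[0,0,-1,0],[0,0,-1,0],[0,0,0,0],[0,0,0,0]]]'
python3 - <<'E'
from h import *
move_to(432,349,200,-.05)
E
```

```text
clock: 12.92
eef_pos: [661.7, 161.0, 87.2]
tool_rot: [-3.141, 0.001, 0.04]
force: [0.7, -0.6, 0.3]
width: 85.6
gripper_force: 0.0
clock: 13.75
eef_pos: [663.2, 159.8, 88.6]
tool_rot: [-3.141, -0.002, 0.039]
force: [-0.9, -0.4, 5.8]
width: 29.5
gripper_force: 60.9
clock: 14.33
eef_pos: [663.0, 160.1, 203.7]
tool_rot: [-3.141, -0.002, 0.039]
force: [0.7, 0.4, -2.2]
width: 28.9
gripper_force: 60.1
pos [663.  160.1 203.7] rot [-3.141e+00 -2.000e-03  3.900e-02] units [-8.94 -7.91  0.13] turn 1.11 t 14.3
```

```bash
python3 -m crank '[[[-0.9,-0.79,0,0.1],[-0.9,-0.79,0,0.1],[-0.9,-0.79,0,0.1],[-0.9,-0.79,0,0.1],[-0.9,-0.79,0,0.1],[-0.9,-0.79,0,0.1],[-0.9,-0.79,0,0.1],[-0.9,-0.79,0,0.1],[-0.9,-0.79,0,0.1],[-0.9,-0.79,0,0.1],[0,0,0,0],[0,0,0,0]]]'
python3 - <<'E'
from h import *
move_to(434,349,37,-.05)
E
```

```text
clock: 15.33
eef_pos: [434.0, 358.0, 200.8]
tool_rot: [3.14, 0.003, -0.036]
force: [1.4, -0.2, -1.2]
width: 29.1
gripper_force: 60.1
pos [434.  358.  200.8] rot [ 3.14e+00  3.00e-03 -3.60e-02] units [0.04 0.35 6.55] turn 0.17 t 15.3
```

```bash
python3 -m crank '[[[0,0.3,1,0.2],[0,0,1,0],[0,0,1,0],[0,0,1,0],[0,0,1,0],[0,0,1,0],[0,0,0.5,0],[0,0,0,0],[0,0,0,0]]]'; python3 -m crank '[[[0,0,0,0],[0,0,0,0],[0,0,0,0],[0,0,0,0],[0,0,0,0],[0,0,0,0]]]' -0.1;  python3 -m crank '[[[0,0,-0.6,0],[0,0,-1,0],[0,0,-1,0],[0,0,-1,0],[0,0,-1,0],[0,0,-1,0],[0,0,-1,0],[0,0,-0.4,0],[0,0,0,0]]]' -1
python3 - <<'E'
from h import *
d=shot("top");n,l,st,ce=cv2.connectedComponentsWithStats(colours(d).astype(np.uint8))
for k in range(1,n):
  if st[k,4]>200: print("red",st[k],rect(d,l==k,110 if st[k,0]>200 else 35))
h=hsv(d);y=(h[...,0]>20)&(h[...,0]<32)&(h[...,1]>150)
print("yel",rect(d,bbmask(d,y,190,230,300,380),106))
move_to(633,-50,210,1.46)
look("top",["driver"],106,93)
E
```

```text
clock: 16.08
eef_pos: [436.9, 348.1, 39.5]
tool_rot: [3.14, 0.001, -0.058]
force: [-0.4, 0.0, -0.4]
width: 28.7
gripper_force: 60.1
clock: 16.58
eef_pos: [436.9, 349.5, 40.6]
tool_rot: [-3.141, -0.001, -0.057]
force: [-0.1, 0.4, 0.2]
width: 47.1
gripper_force: 0.0
clock: 17.33
eef_pos: [438.0, 350.3, 217.6]
tool_rot: [-3.138, -0.004, -0.057]
force: [0.5, 0.3, 0.3]
width: 85.4
gripper_force: 0.0
red [147 260  16  19 235] (array([478. , 397.9]), 43, 36, np.float64(-0.052))
red [169 262  16  21 301] (array([472.2, 343.4]), 48, 36, np.float64(0.026))
red [166 295  16  18 240] (array([396.2, 347.3]), 39, 35, np.float64(-0.064))
yel (array([631.6, -49.5]), 97, 26, np.float64(1.493))
pos [436.9 349.6 215.7] rot [-3.14e+00 -1.00e-03 -5.70e-02] units [ 8.74 15.51  0.22] turn -18.96 t 17.4
top driver rect 0.57 [634.4 -10.4] 178 29 1.485
top driver origin 0.45 [[ 612.  -285.6]]
```

```bash
python3 -m crank '[[[0.55,0.97,0,0],[0.55,0.97,0,0],[0.55,0.97,0,0],[0.55,0.97,0,0],[0.55,0.97,0,0],[0.55,0.97,0,0],[0.55,0.97,0,0],[0.55,0.97,0,0],[0.55,0.97,0,0],[0.55,0.97,0,0],[0.55,0.97,0,0],[0.55,0.97,0,0]]]';  python3 -m crank '[[[0.55,0.97,0,0],[0.55,0.97,0,0],[0.55,0.97,0,0],[0.55,0.97,0,0],[0,0,0,-1],[0,0,0,-1],[0,0,0,-1],[0,0,0,-1],[0,0,0,-1],[0,0,0,-1],[0,0,0,-1],[0,0,0,-1]]]'; python3 -m crank '[[[0,0,0,-1],[0,0,0,-1],[0,0,0,-1],[0,0,0,-1],[0,0,0,-1],[0,0,0,-1],[0,0,0,-1],[0,0,0,-1],[0,0,0,-1],[0,0,0,-1],[0,0,0,-1],[0,0,0,-0.3]]]'
python3 - <<'E'
from h import *
d=shot("wrist","w3");h=hsv(d);y=(h[...,0]>20)&(h[...,0]<32)&(h[...,1]>150)
print("yel",rect(d,y,106))
move_to(633,-50,85,1.485)
E
```

```text
clock: 18.53
eef_pos: [584.2, 47.9, 213.2]
tool_rot: [3.141, 0.003, -0.057]
force: [0.5, 1.0, 0.0]
width: 85.5
gripper_force: 0.0
clock: 19.53
eef_pos: [633.1, -50.7, 212.9]
tool_rot: [-3.139, 0.003, 0.587]
force: [-0.3, -0.5, 0.2]
width: 85.2
gripper_force: 0.0
clock: 20.53
eef_pos: [633.2, -50.7, 213.1]
tool_rot: [-3.138, -0.001, 1.49]
force: [-0.8, 0.1, 0.4]
width: 85.3
gripper_force: 0.0
yel (array([634.2, -46.9]), 99, 25, np.float64(1.497))
pos [633.3 -50.7 213.3] rot [-3.139e+00 -1.000e-03  1.488e+00] units [0.03 0.   5.13] turn 0.04 t 20.6
```

View pics/w3.png

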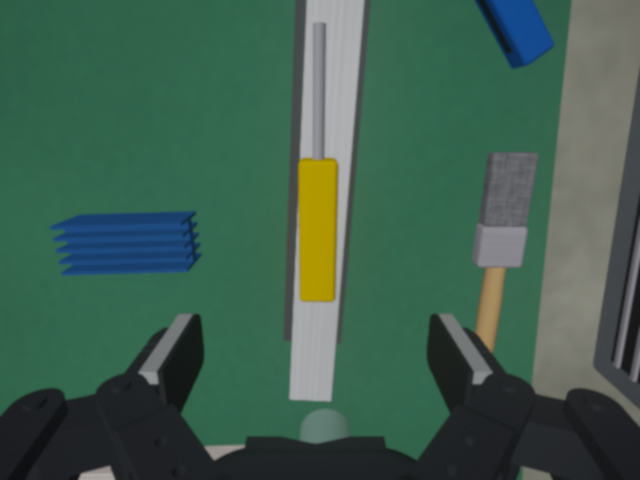

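Handle is centred between the fingers at (318,230), aligned with the tool; the shaft points up the picture (+y).

```bash
python3 -m crank '[[[0.05,0.03,1,0],[0,0,1,0],[0,0,1,0],[0,0,1,0],[0,0,0.6,0],[0,0,0.55,0],[0,0,0,0],[0,0,0,0]]]'; python3 -m crank '[[[0,0,0,0],[0,0,0,0],[0,0,0,0],[0,0,0,0],[0,0,0,0],[0,0,0,0],[0,0,0,0],[0,0,0,0],[0,0,0,0],[0,0,0,0]]]' 1;  python3 -m crank '[[[0,0,-0.6,0],[0,0,-1,0],[0,0,-1,0],[0,0,-1,0],[0,0,-1,0],[0,0,0,0],[0,0,0,0]]]'
python3 - <<'E'
from h import *
move_to(385,-395,200,-.05)
E
```

```text
clock: 21.25
eef_pos: [634.1, -49.4, 85.1]
tool_rot: [-3.139, 0.0, 1.486]
force: [0.3, -0.0, 1.1]
width: 85.6
gripper_force: 0.0
clock: 22.08
eef_pos: [635.7, -49.5, 87.2]
tool_rot: [3.14, -0.0, 1.487]
force: [-0.6, 1.2, 6.0]
width: 24.7
gripper_force: 60.1
clock: 22.67
eef_pos: [635.6, -49.5, 202.5]
tool_rot: [3.139, -0.0, 1.487]
force: [-0.0, -0.7, -2.4]
width: 24.6
gripper_force: 59.4
pos [635.6 -49.5 202.5] rot [ 3.139 -0.     1.487] units [-14.61  -8.83   0.08] turn 19.21 t 22.7
```

```bash
python3 -m crank '[[[-0.98,-0.59,0,0],[-0.98,-0.59,0,0],[-0.98,-0.59,0,0],[-0.98,-0.59,0,0],[-0.98,-0.59,0,0],[-0.98,-0.59,0,0],[-0.98,-0.59,0,0],[-0.98,-0.59,0,0],[-0.98,-0.59,0,0],[-0.98,-0.59,0,0],[-0.98,-0.59,0,0],[-0.98,-0.59,0,0]]]';  python3 -m crank '[[[-0.98,-0.59,0,0],[-0.98,-0.59,0,0],[-0.98,-0.59,0,0],[0,0,0,1],[0,0,0,1],[0,0,0,1],[0,0,0,1],[0,0,0,1],[0,0,0,1],[0,0,0,1],[0,0,0,1],[0,0,0,1]]]'; python3 -m crank '[[[0,0,0,1],[0,0,0,1],[0,0,0,1],[0,0,0,1],[0,0,0,1],[0,0,0,1],[0,0,0,1],[0,0,0,1],[0,0,0,1],[0,0,0,1],[0,0,0,0],[0,0,0,0]]]'
python3 - <<'E'
from h import *
shot("wrist","w4")
move_to(383,-396,37,-.05)
E
```

```text
clock: 23.67
eef_pos: [431.8, -328.0, 199.6]
tool_rot: [-3.139, -0.002, 1.487]
force: [-0.9, 0.4, 0.2]
width: 24.4
gripper_force: 59.3
clock: 24.67
eef_pos: [382.5, -396.3, 199.6]
tool_rot: [-3.138, 0.0, 0.763]
force: [-0.2, -0.0, -1.1]
width: 24.6
gripper_force: 59.3
clock: 25.67
eef_pos: [383.0, -396.4, 200.0]
tool_rot: [-3.14, 0.002, -0.031]
force: [-0.1, -1.5, -0.5]
width: 24.4
gripper_force: 59.3
pos [ 383.2 -396.6  200.3] rot [-3.14e+00  2.00e-03 -3.10e-02] units [ 0.   -0.01  6.53] turn 0.24 t 25.7
```

View pics/w4.png

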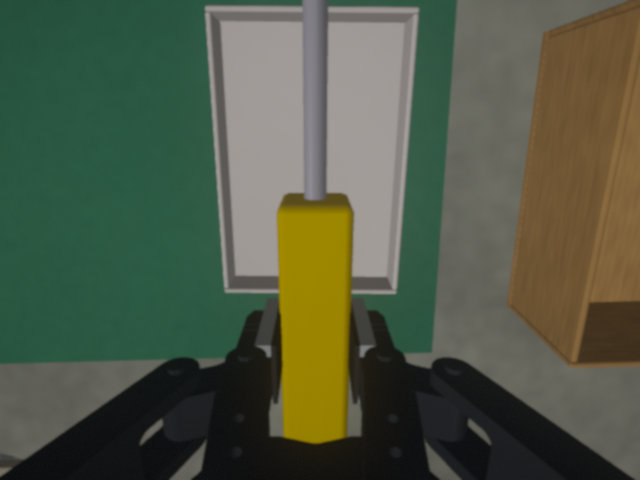

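Handle (316,320) hangs over the middle of the white tray (walls at columns 220 and 400), shaft pointing away along the tray.

```bash
python3 -m crank '[[[0,0,1,0.2],[0,0,1,0],[0,0,1,0],[0,0,1,0],[0,0,1,0],[0,0,1,0],[0,0,0.6,0],[0,0,0.4,0],[0,0,0,0],[0,0,0,0]]]'; python3 -m crank '[[[0,0,0,0],[0,0,0,0],[0,0,0,0],[0,0,0,0],[0,0,0,0],[0,0,0,0]]]' -0.1;  python3 -m crank '[[[0,0,-0.6,0],[0,0,-1,0],[0,0,-1,0],[0,0,-1,0],[0,0,-1,0],[0,0,-1,0],[0,0,-1,0],[0,0,-1,0],[0,0,0,0]]]' -1
python3 - <<'E'
from h import *
d=shot("wrist","w5");h=hsv(d);y=(h[...,0]>20)&(h[...,0]<32)&(h[...,1]>150)
print("yel",rect(d,y,30))
look("top",["driver"],30,17);look("top",["sink_b"],44,22)
move_to(463,-67,210,-.04)
E
```

```text
clock: 26.55
eef_pos: [383.5, -397.2, 26.2]
tool_rot: [-3.141, 0.0, -0.049]
force: [0.3, 0.9, -1.0]
width: 24.6
gripper_force: 59.3
clock: 27.05
eef_pos: [383.9, -397.3, 26.7]
tool_rot: [3.141, -0.001, -0.049]
force: [-0.1, 1.1, -0.4]
width: 47.2
gripper_force: 0.0
clock: 27.8
eef_pos: [385.6, -399.4, 221.2]
tool_rot: [3.136, -0.007, -0.049]
force: [0.5, -0.0, -0.1]
width: 85.4
gripper_force: 0.0
yel (array([ 386.2, -398.1]), 97, 24, np.float64(-0.049))
top driver rect 0.81 [ 421.3 -398.4] 175 30 -0.088
top driver origin 0.61 [[466.6 -68.2]]
top driver origin 0.59 [[ 394.4 -399.1]]
top sink_b rect 0.9 [464.5 200.2] 110 53 -0.072
top sink_b rect 0.71 [462.3 -65.6] 106 45 -0.052
top sink_b origin 0.85 [[453.6 203.4]]
top sink_b origin 0.83 [[465.6 -62.1]]
pos [ 383.1 -396.6  215.1] rot [-3.14e+00  2.00e-03 -4.90e-02] units [  2.54 -13.32   0.22] turn -0.12 t 28.1
```

View pics/w5.png

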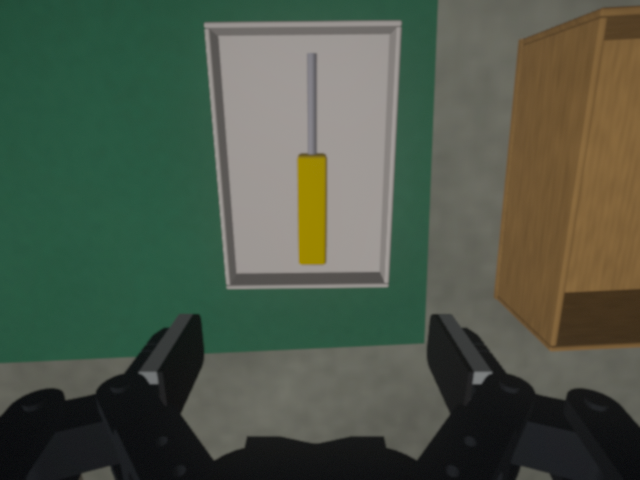

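The driver lies flat in the white tray, handle at (312,208).

```bash
python3 -m crank '[[[0.21,-1,0,0],[0.21,-1,0,0],[0.21,-1,0,0],[0.21,-1,0,0],[0.21,-1,0,0],[0.21,-1,0,0],[0.21,-1,0,0],[0.21,-1,0,0],[0.21,-1,0,0],[0.21,-1,0,0],[0.21,-1,0,0],[0.21,-1,0,0]]]';  python3 -m crank '[[[0,-1,0,0],[0,-0.3,0,0],[0,0,0,0],[0,0,0,0]]]'
cat >> h.py <<'E'
def sink(c,blue,z=44,roi=(0,480,0,640)):
    d=shot(c);h=hsv(d)
    m=(h[...,0]>100)&(h[...,0]<130)&(h[...,1]>120) if blue else (h[...,0]>5)&(h[...,0]<18)&(h[...,1]>110)&(h[...,2]>60)
    m=bbmask(d,m,*roi);m=cv2.morphologyEx(m.astype(np.uint8),cv2.MORPH_CLOSE,np.ones((7,7) if c=="wrist" else (3,3)))
    print(c,"blue" if blue else "copper",rect(d,m>0,z))
E
python3 - <<'E'
from h import *
sink("wrist",True)
sink("top",False,roi=(240,320,200,280))
move_to(463,-66.5,8,-.04)
E
```

```text
clock: 29.15
eef_pos: [461.1, -99.3, 215.6]
tool_rot: [-3.142, 0.001, -0.049]
force: [-0.5, 0.3, 0.0]
width: 85.7
gripper_force: 0.0
clock: 29.48
eef_pos: [462.6, -68.8, 216.0]
tool_rot: [3.141, 0.001, -0.049]
force: [-0.5, -0.9, 0.1]
width: 85.4
gripper_force: 0.0
wrist blue (array([465.4, -65.4]), 111, 43, np.float64(-0.053))
top copper (array([464.1, 200. ]), 109, 47, np.float64(-0.055))
pos [462.6 -69.9 216.2] rot [ 3.141  0.    -0.052] units [ 0.01 -0.14  8.33] turn -0.15 t 29.6
```

```bash
python3 -m crank '[[[0.1,-0.15,1,0],[0,0,1,0],[0,0,1,0],[0,0,1,0],[0,0,1,0],[0,0,1,0],[0,0,1,0],[0,0,0.8,0],[0,0,0.4,0],[0,0,0,0],[0,0,0,0]]]'; python3 -m crank '[[[0,0,0,0],[0,0,0,0],[0,0,0,0],[0,0,0,0],[0,0,0,0],[0,0,0,0],[0,0,0,0],[0,0,0,0],[0,0,0,0]]]' 1;  python3 -m crank '[[[0,0,-0.6,0],[0,0,-1,0],[0,0,-1,0],[0,0,-1,0],[0,0,-1,0],[0,0,-1,0],[0,0,-1,0],[0,0,0,0],[0,0,0,0]]]'
python3 - <<'E'
from h import *
sink("wrist",True,z=197)
move_to(634.2,-56,190,-.139)
E
```

```text
clock: 30.5
eef_pos: [462.8, -65.7, 16.7]
tool_rot: [3.141, 0.009, -0.052]
force: [0.0, -0.0, 0.3]
width: 85.5
gripper_force: 0.0
clock: 31.25
eef_pos: [463.4, -64.4, 17.9]
tool_rot: [-3.141, 0.007, -0.05]
force: [-0.4, -0.1, 5.8]
width: 43.0
gripper_force: 61.4
clock: 32.0
eef_pos: [464.8, -64.4, 183.0]
tool_rot: [-3.14, 0.006, -0.05]
force: [-1.1, 0.4, -3.8]
width: 43.2
gripper_force: 62.3
wrist blue (array([468.7, -65. ]), 113, 50, np.float64(-0.06))
pos [463.9 -64.1 181.9] rot [-3.14   0.009 -0.05 ] units [ 6.79 -0.66 -0.39] turn 1.12 t 32.0
```

```bash
python3 -m crank '[[[0.9,0.07,0,0],[0.9,0.07,0,0],[0.9,0.07,0,0],[0.9,0.07,0,0],[0.9,0.07,0,0],[0.9,0.07,0,0],[0.9,0.07,0,0],[0.27,0.02,0,0],[0,0,0,0.55],[0,0,0,0.55],[0,0,0,0],[0,0,0,0]]]'
python3 - <<'E'
from h import *
shot("wrist","w6")
move_to(627.5,-85,98,-.139)
E
```

```text
clock: 33.05
eef_pos: [626.3, -85.2, 178.7]
tool_rot: [-3.141, 0.013, -0.137]
force: [-0.6, -0.1, -2.0]
width: 43.2
gripper_force: 62.2
pos [626.6 -85.2 179.2] rot [-3.141  0.012 -0.137] units [ 0.07 -0.01  3.25] turn 0.02 t 33.1
```

View pics/w6.png

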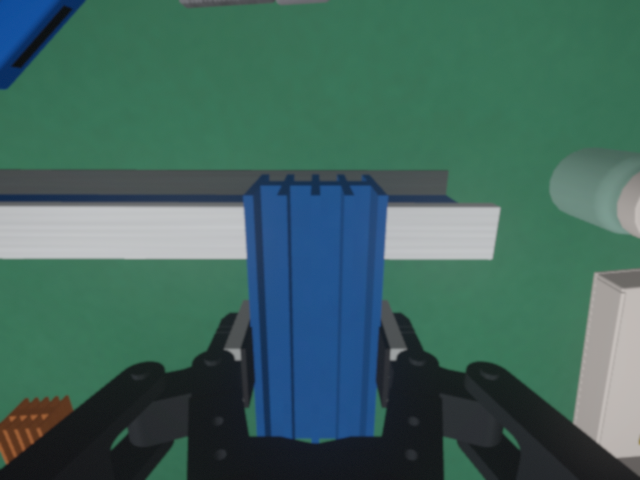

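The blue sink is square across the rail with the rail clear on both sides; now lowering gently.

```bash
python3 -m crank '[[[0.05,0,1,0],[0,0,1,0],[0,0,0.6,0],[0,0,0.4,0],[0,0,0,0],[0,0,0,0]]]'; python3 -c "
from h import *
move_to(627.5,-85,97)"
```

```text
clock: 33.6
eef_pos: [628.1, -85.6, 105.3]
tool_rot: [-3.141, 0.01, -0.138]
force: [0.4, 0.2, -3.7]
width: 42.7
gripper_force: 62.1
pos [628.1 -85.6 105.3] rot [-3.141  0.01  -0.138] units [-0.03 -0.02  0.33] turn None t 33.6
```

```bash
python3 -m crank '[[[0,0,0.15,0],[0,0,0.1,0],[0,0,0,0],[0,0,0,0]]]';python3 -m crank '[[[0,0,0.06,0],[0,0,0.04,0],[0,0,0,0],[0,0,0,0]]]'
```

```text
clock: 33.93
eef_pos: [628.4, -85.4, 99.6]
tool_rot: [-3.141, 0.009, -0.138]
force: [0.0, -0.2, -3.2]
width: 42.7
gripper_force: 62.1
clock: 34.27
eef_pos: [628.7, -85.5, 98.0]
tool_rot: [-3.141, 0.008, -0.138]
force: [-1.1, 0.2, 4.8]
width: 42.9
gripper_force: 63.1
```

```bash
python3 -m crank '[[[0,0,0,0],[0,0,0,0],[0,0,0,0],[0,0,0,0],[0,0,0,0],[0,0,0,0],[0,0,0,0]]]' -0.7;  python3 -m crank '[[[0,0,-0.5,0],[0,0,-1,0],[0,0,-1,0],[0,0,-1,0],[0,0,-1,0],[0,0,0,0]]]' -1
python3 - <<'E'
from h import *
sink("wrist",True,z=124)
d=shot("top","t1")
sink("top",False,roi=(240,320,200,280))
move_to(464,201,210,-.05)
E
```

```text
clock: 34.85
eef_pos: [628.2, -85.4, 96.6]
tool_rot: [-3.141, 0.009, -0.138]
force: [0.3, 0.7, 0.1]
width: 72.6
gripper_force: 0.0
clock: 35.35
eef_pos: [632.5, -86.8, 215.6]
tool_rot: [-3.141, -0.001, -0.138]
force: [0.2, -0.4, 0.6]
width: 85.5
gripper_force: 0.0
wrist blue (array([670. , -34.5]), 230, 121, np.float64(0.948))
top copper (array([418.9, 206.3]), 109, 48, np.float64(-0.055))
pos [629.  -85.4 209.6] rot [-3.141  0.009 -0.138] units [ -8.11 -10.44   0.06] turn -1.1 t 35.5
```

View pics/t1.png

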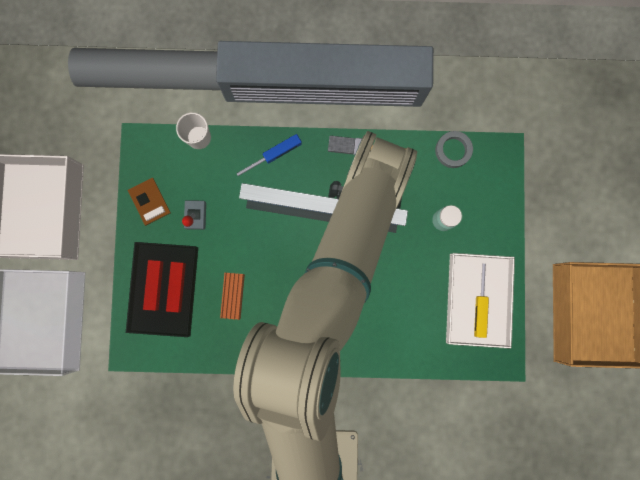

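Top view: copper sink was knocked to about (232,296); offcuts and driver are in their trays. The rail's right half is hidden by the arm, so I recheck blue in the wrist view.

```bash
python3 - <<'E'
from h import *
sink("wrist",True,z=124,roi=(100,480,200,440))
sink("top",False,roi=(240,340,200,280))
move_to(420,208,210,-.05)
E
```

```text
wrist blue (array([ 637.6, -101.5]), 124, 120, np.float64(-1.213))
top copper (array([419. , 206.2]), 109, 48, np.float64(-0.058))
pos [628.3 -85.3 208.2] rot [-3.141  0.012 -0.138] units [ -9.87 -10.47   0.05] turn -1.1 t 35.6
```

```bash
python3 -m crank '[[[-0.9,-0.95,0,0],[-0.9,-0.95,0,0],[-0.9,-0.95,0,0],[-0.9,-0.95,0,0],[-0.9,-0.95,0,0],[-0.9,-0.95,0,0],[-0.9,-0.95,0,0],[-0.9,-0.95,0,0],[-0.9,-0.95,0,0],[-0.9,-0.95,0,0],[-0.9,-0.95,0,0],[0,0,0,-1]]]' -1
python3 - <<'E'
from h import *
look("top",["sink_d"],124,102)
sink("wrist",False,roi=(50,420,200,440))
move_to(420,208,14,-.055)
E
```

```text
clock: 36.6
eef_pos: [414.4, 213.4, 210.1]
tool_rot: [-3.14, 0.015, -0.047]
force: [-0.0, -0.2, 0.5]
width: 85.6
gripper_force: 0.0
top sink_d rect 0.89 [448.8 193.4] 49 46 -0.055
top sink_d rect 0.88 [625.7 -85.8] 111 45 -0.133
top sink_d origin 0.77 [[633.1 -84.8]]
wrist copper (array([421.4, 209.6]), 112, 44, np.float64(-0.059))
pos [420.2 206.3 211.2] rot [ 3.142  0.01  -0.061] units [ 0.06 -0.07  7.89] turn -0.07 t 36.8
```

Blue sits on the rail at (626–633, -86), squared within 0.01 rad. Copper next.

```bash
python3 -m crank '[[[0.03,-0.1,1,0],[0,0,1,0],[0,0,1,0],[0,0,1,0],[0,0,1,0],[0,0,1,0],[0,0,1,0],[0,0,0.6,0],[0,0,0.4,0],[0,0,0,0],[0,0,0,0]]]'; python3 -m crank '[[[0,0,0,0],[0,0,0,0],[0,0,0,0],[0,0,0,0],[0,0,0,0],[0,0,0,0],[0,0,0,0],[0,0,0,0],[0,0,0,0]]]' 1;  python3 -m crank '[[[0,0,-0.6,0],[0,0,-1,0],[0,0,-1,0],[0,0,-1,0],[0,0,-1,0],[0,0,-1,0],[0,0,-1,0],[0,0,0,0],[0,0,0,0]]]'
python3 - <<'E'
from h import *
sink("wrist",False,z=197)
move_to(652,73,180,-.139)
E
```

```text
clock: 37.72
eef_pos: [419.6, 208.3, 11.0]
tool_rot: [3.141, 0.01, -0.062]
force: [0.1, -0.1, 0.3]
width: 85.5
gripper_force: 0.0
clock: 38.47
eef_pos: [419.6, 210.2, 12.5]
tool_rot: [-3.14, 0.008, -0.058]
force: [-0.0, -0.4, 6.4]
width: 43.3
gripper_force: 61.4
clock: 39.22
eef_pos: [420.9, 210.4, 177.6]
tool_rot: [-3.139, 0.007, -0.057]
force: [0.2, -0.3, -3.0]
width: 43.3
gripper_force: 62.3
wrist copper (array([427.4, 209.6]), 107, 50, np.float64(-0.058))
pos [419.9 210.  176.5] rot [-3.14   0.01  -0.057] units [ 9.58  4.94 -0.24] turn 1.02 t 39.3
```

```bash
python3 -m crank '[[[0.95,0.49,0,0],[0.95,0.49,0,0],[0.95,0.49,0,0],[0.95,0.49,0,0],[0.95,0.49,0,0],[0.95,0.49,0,0],[0.95,0.49,0,0],[0.95,0.49,0,0],[0.95,0.49,0,0],[0.95,0.49,0,0],[0,0,0,1],[0,0,0,0]]]'
python3 - <<'E'
from h import *
shot("wrist","w7")
move_to(650.5,73,100,-.139)
E
```

```text
clock: 40.27
eef_pos: [650.0, 71.7, 171.3]
tool_rot: [3.14, 0.013, -0.143]
force: [-0.3, 0.4, -3.1]
width: 43.0
gripper_force: 62.0
pos [649.1  73.2 171.5] rot [ 3.141  0.014 -0.138] units [ 0.1  -0.    2.86] turn 0.01 t 40.3
```

View pics/w7.png

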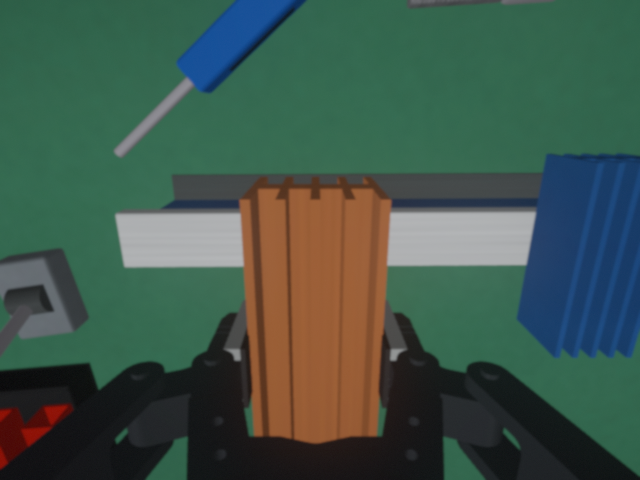

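Copper is square across the rail at (315,310); blue rests on the rail at the right (590,255), well clear.

```bash
python3 -m crank '[[[0.05,0,1,0],[0,0,1,0],[0,0,0.6,0],[0,0,0.3,0],[0,0,0,0],[0,0,0,0]]]'; python3 -m crank '[[[0,0,0.1,0],[0,0,0.05,0],[0,0,0,0],[0,0,0,0]]]'
```

```text
clock: 40.82
eef_pos: [650.6, 74.2, 101.5]
tool_rot: [-3.141, 0.01, -0.137]
force: [1.1, -0.1, -3.1]
width: 43.4
gripper_force: 62.1
clock: 41.15
eef_pos: [651.4, 73.7, 98.6]
tool_rot: [-3.141, 0.008, -0.138]
force: [0.1, -0.2, -2.5]
width: 43.3
gripper_force: 62.1
```

```bash
python3 -m crank '[[[0,0,0.1,0],[0,0,0.1,0],[0,0,0,0],[0,0,0,0]]]'; python3 -m crank '[[[0,0,0.04,0],[0,0,0,0],[0,0,0,0]]]'
```

```text
clock: 41.48
eef_pos: [650.9, 73.6, 92.8]
tool_rot: [-3.141, 0.01, -0.138]
force: [-0.4, -0.3, -3.2]
width: 43.6
gripper_force: 62.0
clock: 41.73
eef_pos: [651.0, 73.6, 92.6]
tool_rot: [-3.141, 0.009, -0.138]
force: [-2.1, 0.1, 4.0]
width: 43.0
gripper_force: 62.6
```

```bash
python3 -m crank '[[[0,0,0,0],[0,0,0,0],[0,0,0,0],[0,0,0,0],[0,0,0,0],[0,0,0,0],[0,0,0,0]]]' -0.7;  python3 -m crank '[[[0,0,-0.5,0],[0,0,-1,0],[0,0,-1,0],[0,0,-1,0],[0,0,-1,0],[0,0,-1,0],[0,0,0,0]]]'; python3 -m crank '[[[-0.3,-1,0,0],[-0.3,-1,0,0],[-0.3,-1,0,0],[-0.3,-1,0,0],[-0.3,-1,0,0],[-0.3,-1,0,0],[-0.3,-1,0,0],[-0.3,-1,0,0],[0,0,0,0],[0,0,0,0],[0,0,0,0]]]' 1
python3 - <<'E'
from h import *
d=shot("wrist","w8")
for n,z in(("lever_base",0),("lever_tip",100)):
  for c in("wrist","scene"):
    d=shot(c)
    for r in ctrl.place_of(c,n)[:2]: print(c,n,r["confidence"],world(d,r["position"],z),r["position"])
look("top",["sink_d"],124,102)
move_to(530,300,60,0)
E
```

```text
clock: 42.32
eef_pos: [651.1, 73.6, 91.9]
tool_rot: [-3.141, 0.009, -0.138]
force: [0.3, -0.1, 0.6]
width: 72.4
gripper_force: 0.0
clock: 42.9
eef_pos: [655.6, 73.0, 236.2]
tool_rot: [-3.139, -0.001, -0.138]
force: [1.1, -0.4, 0.2]
width: 72.8
gripper_force: 0.0
clock: 43.82
eef_pos: [620.6, 278.7, 230.5]
tool_rot: [3.141, 0.009, -0.139]
force: [0.8, -0.5, 0.4]
width: 0.0
gripper_force: 0.0
wrist lever_base 0.67 [[620.28426406 310.06283893]] [204.4, 282.0]
scene lever_base 0.97 [[626.86579824 300.9411751 ]] [235.0, 420.8]
wrist lever_tip 0.97 [[593.86221979 311.72204949]] [267.8, 275.8]
scene lever_tip 0.44 [[586.04661304 304.41575192]] [197.6, 416.2]
top sink_d rect 0.89 [626.5 -86.4] 112 47 -0.136
top sink_d rect 0.8 [647.4  71.8] 109 48 -0.123
top sink_d origin 0.94 [[652.2  73.1]]
top sink_d origin 0.64 [[635.  -85.2]]
pos [620.4 279.7 230.1] rot [-3.141  0.009 -0.138] units [-3.63 -0.3   6.84] turn -1.73 t 44.4
```

View pics/w8.png

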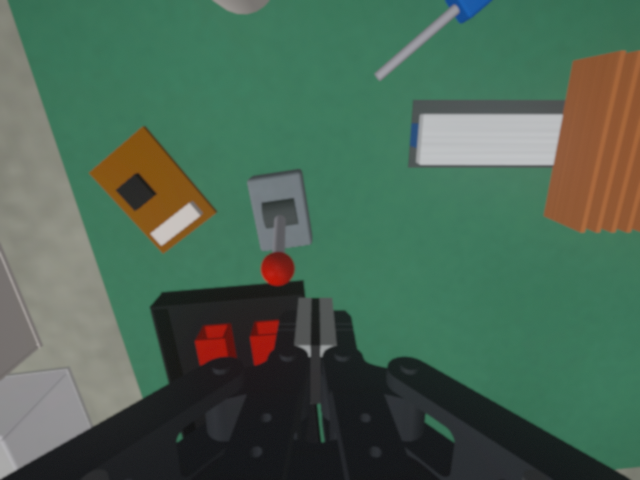

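Lever base at (280,210) with the red knob at (278,268), leaning towards the robot; both sinks stand on the rail. I'll approach from the robot side with shut fingers.

```bash
python3 -m crank '[[[0,0,0,-0.87],[0,0,0,-0.86],[-0.9,-0.3,0,0],[-0.9,-0.3,0,0],[-0.9,-0.3,0,0],[-0.8,-0.28,0,0],[0,0,0,0]]]' 1; python3 -m crank '[[[0,0,1,0],[0,0,1,0],[0,0,1,0],[0,0,1,0],[0,0,1,0],[0,0,1,0],[0,0,0.4,0],[0,0,0,0],[0,0,0,0]]]'; python3 -m crank '[[[0.5,0,0,0],[0.5,0,0,0],[0.5,0,0,0],[0.5,0,0,0],[0.3,0,0,0],[0,0,0,0]]]'
```

```text
clock: 45.0
eef_pos: [528.2, 312.2, 230.8]
tool_rot: [-3.138, 0.014, 0.005]
force: [-0.7, 0.5, -0.8]
width: -0.1
gripper_force: 0.0
clock: 45.75
eef_pos: [532.1, 309.3, 71.2]
tool_rot: [-3.14, 0.009, -0.0]
force: [-0.2, -0.3, 0.2]
width: -0.1
gripper_force: 0.0
clock: 46.25
eef_pos: [591.9, 309.4, 72.3]
tool_rot: [-3.139, 0.005, -0.0]
force: [0.6, 0.2, 0.7]
width: -0.1
gripper_force: 0.0
```

```bash
python3 -m crank '[[[0.4,0,0,0],[0.4,0,0,0],[0.4,0,0,0],[0.2,0,0,0],[0,0,0,0]]]'; python3 -m crank '[[[0.12,0,0,0],[0.12,0,0,0],[0,0,0,0]]]'
python3 - <<'E'
from h import *
shot("scene","s2")
E
```

```text
clock: 46.67
eef_pos: [624.8, 309.4, 70.7]
tool_rot: [-3.14, 0.008, 0.0]
force: [-0.4, -0.2, -0.4]
width: 0.1
gripper_force: 0.0
clock: 46.92
eef_pos: [629.7, 309.6, 70.1]
tool_rot: [-3.14, 0.01, 0.0]
force: [-1.5, 0.4, -0.3]
width: -0.1
gripper_force: 0.5
```

View pics/s2.png

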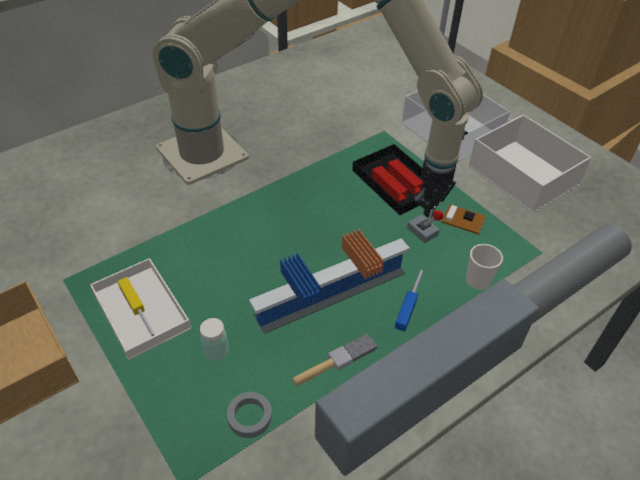

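Both sinks stand across the rail, the trays are filled and the jar at (213,340) is upright. The lever knob is now at (437,215), on the far side. I'll push on to the stop.

```bash
python3 -m crank '[[[0.15,0,0,0],[0.15,0,0,0],[0,0,0,0]]]'; python3 -m crank '[[[0.1,0,0,0],[0.1,0,0,0],[0,0,0,0],[0,0,0,0]]]'
```

```text
clock: 47.22
eef_pos: [630.7, 309.8, 69.4]
tool_rot: [-3.141, 0.024, 0.001]
force: [-14.7, -1.8, 10.4]
width: 0.1
gripper_force: 8.9
clock: 47.55
eef_pos: [631.1, 309.9, 69.3]
tool_rot: [3.141, 0.033, 0.002]
force: [-23.4, -3.0, 16.8]
width: -0.1
gripper_force: 14.3
```

At the stop. I'll back off, lift and verify.

```bash
python3 -m crank '[[[-0.5,0,0,0],[-1,0,0,0],[-1,0,0,0],[-1,0,0,0],[-1,0,0,0],[0,0,-1,0],[0,0,-1,0],[0,0,-1,0],[0,0,-1,0],[0,0,-1,0],[0,0,0,0]]]'
python3 - <<'E'
from h import *
look("top",["sink_d"],124,102)
shot("wrist","w9")
d=shot("top")
for r in ctrl.place_of("top","lever_tip")[:2]: print(r["confidence"],world(d,r["position"],100))
n,l,st,ce=cv2.connectedComponentsWithStats(colours(d).astype(np.uint8))
for k in range(1,n):
  if st[k,4]>20: print("red",st[k],rect(d,l==k,35))
move_to(0,0)
E
```

```text
clock: 48.47
eef_pos: [534.8, 310.4, 201.5]
tool_rot: [-3.135, -0.0, 0.0]
force: [0.9, -0.2, 0.8]
width: 0.2
gripper_force: 0.0
top sink_d rect 0.69 [648.   71.6] 113 48 -0.129
top sink_d rect 0.61 [625.2 -85.3] 109 45 -0.16
top sink_d origin 0.68 [[652.9  76.6]]
top sink_d origin 0.58 [[631.2 -83.7]]
0.44 [[658.94631636 306.07043333]]
red [184 190  10   9  73] (array([663.7, 322.8]), 22, 20, np.float64(-1.544))
red [156 262   7  47 203] (array([440. , 384.2]), 111, 15, np.float64(0.049))
red [166 262  19  50 734] (array([436.8, 345.1]), 120, 36, np.float64(-0.053))
pos [530.3 309.  194.7] rot [-3.141  0.011  0.   ] units [-21.22  12.35   0.23] turn None t 48.8
```

View pics/w9.png

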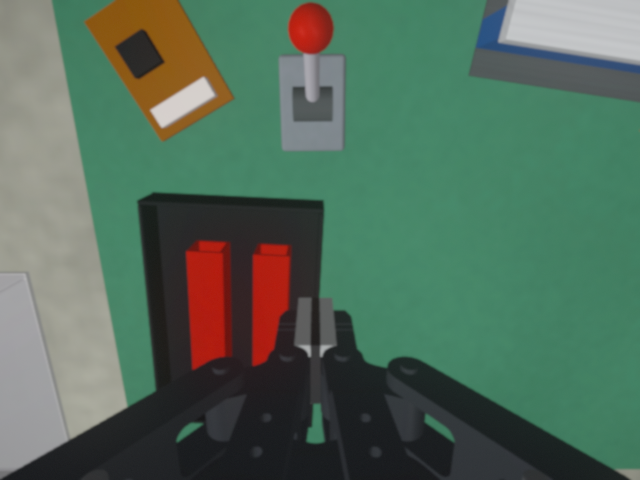

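The lever knob (311,28) leans fully to the far side, and both offcuts lie flat in the black tray at (208,305) and (272,305).

```bash
python3 -c "
from cell import ctrl
print(ctrl.finish_job())"
```

```text
the job is handed in; nothing more can be done
None
```

I handed the job in at about 49 s: both offcuts are in the black tray and the screwdriver is in the white one, both heat sinks present (copper and blue) are squarely across the rail, the lever is at its stop, and the jar was upright when last seen; no verdict came back.

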